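# Move three housings to their right nests beside the dispensers

## Robot

A 6-joint arm with a two-finger parallel gripper is mounted at the origin on the work surface. World frame = base frame: x ahead of the robot, y to its left, z up, the work surface at z = 0. Lengths are in m, angles in rad, forces in N, time in s.
With the tool pointing down it reaches from about 0.325 to 0.85 m from the base axis. Payload 4.4 kg.
Tool frame: the origin (TCP) lies midway between the tips of the shut fingers; the grasp point (between the pads) lies 19 mm behind it; z points along the fingers, y is the direction in which the jaws open and shut (so a half turn about z gives the same grasp; the last joint's range is limited). The gripper opens to 94 mm and grips with 3 to 60 N. Pads are 16 mm wide; open, the fingers measure 119 mm over their backs; the gripper's body (75 mm by 177 mm) begins 78 mm behind the grasp point.
Start: joints at [0.968, 0.207, 1.542, -0, 1.393, -0.15], TCP at [0.252, 0.517, 0.179] pointing down, gripper open.
Joint ranges: [-2.73, 2.73], [-0.86, 2.22], [0.23, 2.46], [-1.11, 4.25], [0.08, 2.63], [-2.82, 2.82]. Speed limits (rad/s): [2.79, 2.79, 3.14, 3.14, 3.14, 3.14].

## Interface

Orientations are given as [roll, pitch, yaw] about the fixed x, y, z axes, in that order (R = Rz(yaw) Ry(pitch) Rx(roll)).
In Python, from station import get_obs, eyes, workorder gives the robot as it stands. The module is installed in compiled form; this text tells all that it offers.
- The arm moves only by the shell command python3 -m handwheel 'ROWS' [OPENING] [FORCE]. ROWS is JSON, a list of rows, each a list of 6 numbers: the shift along the tool's x, y, z normalised to -1 to 1, where 1 is 0.25 m, then the turn, a rotation vector about the tool's x, y, z normalised to -1 to 1, where 1 is 45 degrees. A call has exactly 10 rows; each row is the pose to reach, as a shift and turn from the pose commanded when the call began, along the tool's axes at that moment; what a row does not reach only later rows make up. A row lasts 1/10 s, in which the tool goes at most 50 mm and 8.59 degrees, less where a joint would pass 70% of its speed; a pose out of reach is approached as far as the arm can. A call with a number of a shift or a turn outside -1 to 1 is refused whole. A call with a gripper value outside its range is refused whole. OPENING is the opening, from -1 (shut) to 1 (fully open), so that 0 is half open, set as the call begins (- or left out, the last holds). The fingers move at their own pace and stop on an object; FORCE is the grip in N (left out, the last holds). Time passes only in rows, so rows that repeat a pose let the fingers close, or fill a call up. It gives the time, the measured TCP pose, the force and the opening at its end, in the units of the state.
- get_obs(): the state, without advancing time (a new reading comes with each control period).
- eyes.get_image(name): name is "scene" or "side" or "wrist"; returns a dict with "img" (480x640x3 uint8, red, green, blue), "mtx" (3x3 intrinsics, pixels), "xyz" and "attitude" of the camera in the world. Camera axes: x right, y down, z forward; pixel columns grow to the right and rows downward; lengths in m; the calibration is good to about 2 mm. A picture is of the moment at which its call begins. There is no depth.
- workorder.finish_job(): hands the job in, once; it reports no verdict.
Trained networks look in a picture, given as the dict that the camera call returned (one of the last four; its "shot" number tells which), for a name from the list of things; names that differ only in an ending like _2 or _b are one class to them, and where a whole thing is asked for, a point or a joint stands for the part that bears it (a point fixed in the world has none). Each returns a list of dicts, best first, with "confidence" (0 to 1); they miss things now and then, are a little off and sometimes report something else, mostly with a low value. They report only what shows in the picture. A call takes as long as a camera call. They do not tell look-alikes from the thing itself.
- eyes.recognise(picture, thing): "box" ([left, top, right, bottom] in pixels, round what is visible of it).
- eyes.regions_of(picture, thing): "pixels" (480x640 bool, what is visible of it) and "box" ([left, top, right, bottom] in pixels, round what is visible of it).
The state is a dict: "t": time; "joints": joint angles; "qvel": joint speeds; "joint_efforts": joint torques, N m; "tcp_pos": TCP position; "ee_rot": TCP orientation; "ft_force": force on the tool from outside, world axes, zero at the start; "moment": the same for the moment, N m; "finger_gap": opening from 0.0 (shut) to 1.0 (fully open).
Only numpy, scipy, OpenCV 4.12 (cv2) and the standard library are available. Lean on these libraries where they do the work, as an engineer would, in place of code of your own. Each camera call takes 0.05 s, during which the arm holds its last target.

## Task

The three aluminium housings were loaded onto the wrong nest plates: move each one to the plate whose dark inlay has its outline (round, square or long), upright, centred on the inlay and turned to match it. Park one of them, standing released, near the middle of the empty rubber mat on the way, because no housing may be put down on the bare bench. Leave the bottle, the screwdriver and the tip bin where they are.

Things in the scene. Friction and masses are not known exactly. Their poses are not given: they have to be found in the camera images.
- round_housing: Round aluminium housing, loose, about 0.15 to 0.31 kg: a base flange 70 mm in diameter and 8 mm thick, and on it a solid cylinder 46 mm in diameter up to the top, 52 mm above the underside. Grasp by the cylinder. Origin: centre of the underside; z up. At the start it stands on the plate with the square inlay.
- square_housing: Square aluminium housing, loose, about 0.15 to 0.31 kg: a base flange 66 x 66 mm, 8 mm thick, and on it a square body 46 x 46 mm up to the top, 52 mm above the underside, the upper part cut into five upright fins running along x. Grasp across two opposite body faces (either pair). Origin: centre of the underside; x and y square to the faces, z up. At the start it stands on the plate with the long inlay.
- long_housing: Long rectangular aluminium housing, loose, about 0.2 to 0.4 kg: a base flange 94 mm (x) by 56 mm (y), 8 mm thick, and on it a solid body 80 mm (x) by 44 mm (y) up to the top, 52 mm above the underside. Grasp across the 44 mm width (along y). Origin: centre of the underside; z up. At the start it stands on the plate with the round inlay.
- nest_round: Fixed bare-aluminium nest plate lying on the bench, 124 x 124 mm, flat top 16 mm above the bench (no rim), with a dark rubber inlay flush in its top, centred: a disc 82 mm in diameter. Origin: centre of the underside; z up. Occupied at the start by the long housing. Destination of the round housing, which may stand there at any yaw.
- nest_square: Fixed bare-aluminium nest plate lying on the bench, 124 x 124 mm, flat top 16 mm above the bench (no rim), with a dark rubber inlay flush in its top, centred: a square 78 x 78 mm, sides along the plate's x and y. Origin: centre of the underside; z up. Occupied at the start by the round housing. Destination of the square housing, its sides along the inlay's sides (any of the four quarter turns).
- nest_long: Fixed bare-aluminium nest plate lying on the bench, 124 x 124 mm, flat top 16 mm above the bench (no rim), with a dark rubber inlay flush in its top, centred: a rectangle 106 mm (x) by 68 mm (y). Origin: centre of the underside; z up. Occupied at the start by the square housing. Destination of the long housing, its long x axis along the inlay's long x axis (either way round).
- rest_mat: Fixed plain dark rubber mat on the bench, 130 x 130 mm, flat top 12 mm above the bench, empty at the start: the free parking spot. Origin: centre of the underside; z up.
- bottle: Bystander: standing amber glass bottle with a black cap, 50 mm in diameter, 100 mm high, loose. Origin: centre of the underside. Leave it where it is.
- screwdriver: Bystander: screwdriver with a black handle lying on the bench, about 180 mm long and 26 mm high, loose. Origin: on the bench under the middle of its length; x runs along it, handle to -x. Leave it where it is.
- tip_bin: Bystander: open grey plastic bin of white dispensing tips, 90 mm (x) by 70 mm (y), 35 mm high, loose. Origin: centre of the underside. Leave it where it is.
Things that resemble listed ones, but are neither listed nor needed, are in the scene too. Leave any red look-alike of the square_housing alone.

How it is judged:
By the outcome, as a careful person would: the job done as asked, in the order asked, and still so for the second after the job is handed in, with the robot touching nothing.
It also fails if it takes over 106 s, if anything falls off the work surface, if the arm or the gripper's body presses on something with over 40 N, if the wrist force passes 120 N, or if a joint passes its speed limit or range.

## Working session

There is one attempt and no reset: what is moved stays moved. The work goes in short steps, Python scripts to look and compute and a shell command to move; the robot and the scene stay as the last step left them, time stands still between calls to the robot, and variables do not carry over. Pictures are saved under pics/ and viewed, and the job is handed in when it is done.

```bash
mkdir -p pics; cat > h.py <<'E'
import numpy as np, cv2
from station import get_obs, eyes, workorder
def R(rpy):
    from scipy.spatial.transform import Rotation as Ro
    return Ro.from_euler('xyz',rpy).as_matrix()
E
python3 - <<'E'
from h import *
import pickle
print(get_obs())
for n in ["scene","side","wrist"]:
    p=eyes.get_image(n); print(n,p["mtx"].tolist(),p["xyz"],p["attitude"],p.keys())
    cv2.imwrite(f"pics/{n}0.png",p["img"][:,:,::-1]); pickle.dump(p,open(f"{n}0.pkl","wb"))
E
```

```text
{'t': 0.0, 'joints': array([ 9.67466532e-01,  2.07416029e-01,  1.54290929e+00, -3.89769040e-05,
        1.39346263e+00, -1.50512035e-01]), 'qvel': array([ 2.87126245e-04, -3.91707783e-05, -2.65367415e-03, -1.35043807e-03,
       -1.29669275e-03, -1.49734096e-03]), 'joint_efforts': array([ 6.46200124e-05, -3.70883238e+01, -2.81418121e+01,  6.98530767e-02,
        3.62409849e-02, -1.80725851e-04]), 'tcp_pos': array([0.25111175, 0.51633854, 0.17751429]), 'ee_rot': array([-3.13941642e+00, -2.91255406e-04,  2.68878149e+00]), 'ft_force': array([-1.16323958,  0.05463332,  1.07847907]), 'moment': array([ 0.00810905, -0.02069641, -0.00362053]), 'finger_gap': 0.9998523193619995}
scene [[606.5581149445738, 0.0, 318.5872354914771], [0.0, 606.5581149445738, 235.8868331137309], [0.0, 0.0, 1.0]] [ 1.11753596 -0.42218814  1.09360745] [-2.5780692   0.01551628  0.86895697] dict_keys(['img', 'mtx', 'xyz', 'attitude', 'shot'])
side [[596.3867254040725, 0.0, 319.0343005558324], [0.0, 596.3867254040725, 236.28930527131547], [0.0, 0.0, 1.0]] [ 0.08271285 -0.76076966  1.18544985] [-2.46970858e+00 -1.47390437e-03 -5.60741347e-01] dict_keys(['img', 'mtx', 'xyz', 'attitude', 'shot'])
wrist [[367.3170284348447, 0.0, 319.89428131876053], [0.0, 367.3170284348447, 241.351083360956], [0.0, 0.0, 1.0]] [0.1793752  0.55041463 0.38282219] [2.86506078e+00 9.01698570e-04 1.11801216e+00] dict_keys(['img', 'mtx', 'xyz', 'attitude', 'shot'])
```

View pics/scene0.png

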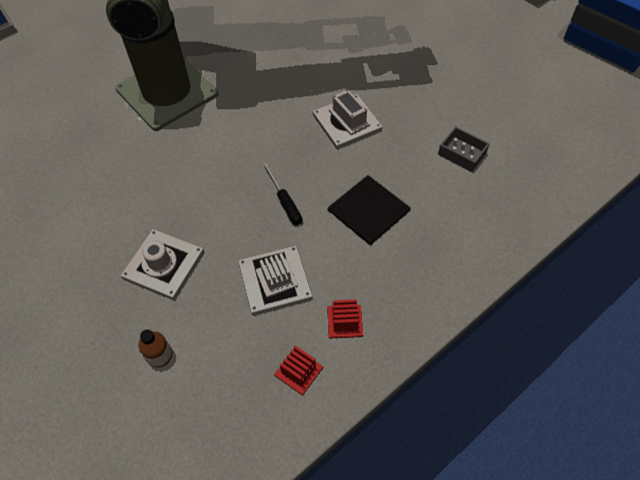

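View pics/side0.png

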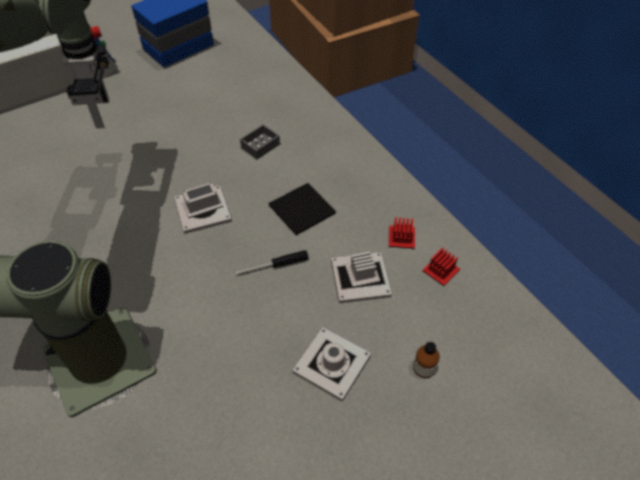

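View pics/wrist0.png

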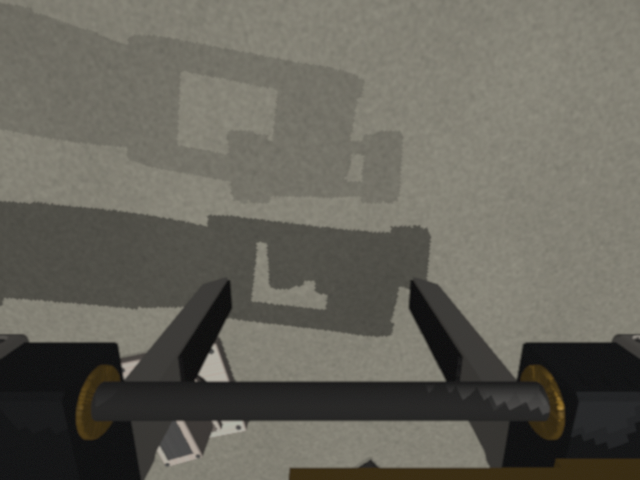

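The scene view shows:
- the long housing on its plate at (347,115)
- the round housing at (157,255)
- the square housing at (275,275)
- the empty mat at (369,208)
- two red look-alikes at (345,318) and (299,368), which I leave alone. Only the grey part on the plate fits square_housing.

Next I measure positions from the two fixed views.

```bash
python3 - <<'E'
from h import *
import pickle
D={}
for n in ["scene","side"]:
    p=eyes.get_image(n)
    out={"pic":p}
    for th in ["round_housing","square_housing","long_housing","nest_round","nest_square","nest_long","rest_mat","bottle","screwdriver","tip_bin"]:
        r=eyes.regions_of(p,th); out[th]=r
        print(n,th,[(round(q["confidence"],2),np.round(q["box"]).astype(int).tolist(),int(q["pixels"].sum())) for q in r[:4]])
    D[n]=out
pickle.dump(D,open("D.pkl","wb"))
for n,crops in [("scene",[(110,220),(225,235),(300,80),(320,165)]),("side",[(280,310),(320,235),(160,170),(260,170)])]:
    im=D[n]["pic"]["img"][:,:,::-1]
    t=[cv2.resize(im[y:y+100,x:x+100],(400,300),interpolation=cv2.INTER_CUBIC) for x,y in crops]
    cv2.imwrite(f"pics/crop_{n}.png",np.vstack([np.hstack(t[:2]),np.hstack(t[2:])]))
print(get_obs()["t"])
E
```

```text
scene round_housing [(0.78, [141, 240, 175, 276], 1041), (0.58, [120, 228, 204, 301], 2466)]
scene square_housing [(0.93, [258, 254, 296, 295], 1127), (0.85, [326, 298, 362, 336], 1235), (0.78, [277, 346, 322, 394], 1343)]
scene long_housing [(0.93, [330, 89, 369, 132], 1119)]
scene nest_round [(0.68, [312, 90, 383, 149], 1249)]
scene nest_square [(0.73, [122, 229, 204, 300], 2218)]
scene nest_long [(0.57, [240, 246, 311, 315], 2192)]
scene rest_mat [(0.66, [329, 178, 411, 243], 2992)]
scene bottle [(0.93, [138, 327, 173, 363], 951), (0.57, [122, 226, 203, 301], 2358)]
scene screwdriver [(0.91, [267, 164, 301, 224], 502), (0.43, [118, 227, 203, 302], 2386)]
scene tip_bin [(0.76, [438, 125, 492, 172], 1437)]
side round_housing [(0.59, [317, 342, 351, 377], 918)]
side square_housing [(0.97, [422, 248, 464, 286], 833), (0.87, [345, 253, 381, 287], 822), (0.69, [389, 221, 419, 246], 696)]
side long_housing [(0.57, [182, 181, 222, 220], 973)]
side nest_round [(0.95, [174, 186, 233, 231], 989)]
side nest_square [(0.65, [294, 326, 372, 402], 2216)]
side nest_long [(0.93, [337, 251, 390, 303], 1498)]
side rest_mat [(0.72, [270, 183, 337, 239], 2041)]
side bottle [(0.87, [414, 341, 440, 381], 759)]
side screwdriver [(0.67, [238, 252, 311, 274], 472), (0.55, [413, 341, 439, 380], 738)]
side tip_bin [(0.7, [240, 124, 280, 158], 913)]
1.25
```

```bash
ls pics
```

```text
crop_scene.png
crop_side.png
scene0.png
side0.png
wrist0.png
```

View pics/crop_scene.png

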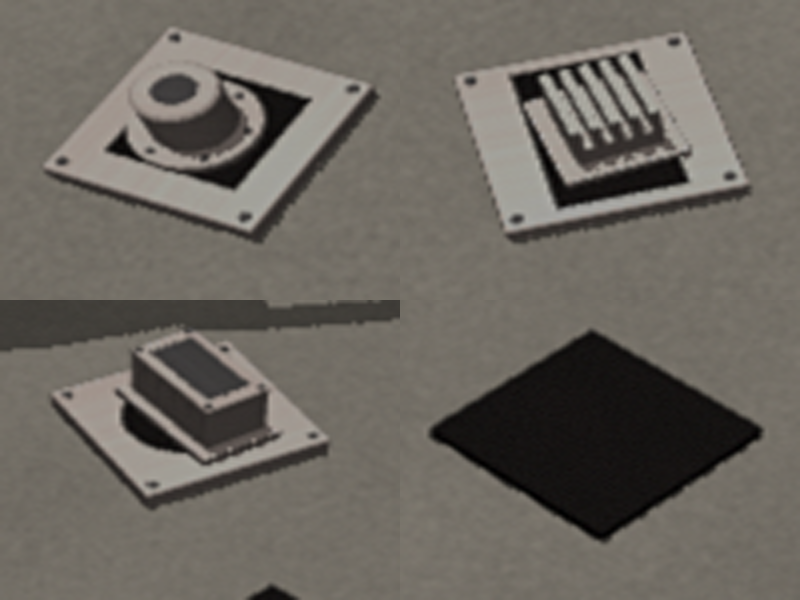

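View pics/crop_side.png

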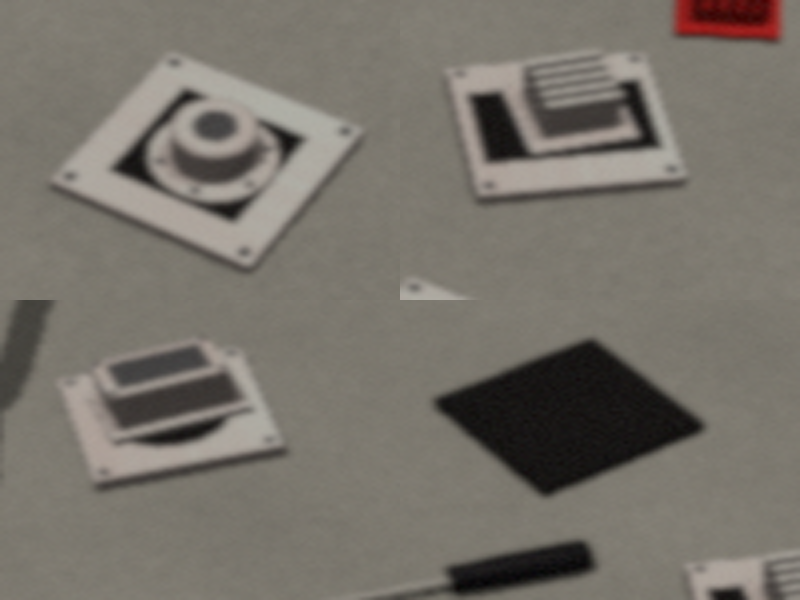

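```bash
cat >> h.py <<'E'
from scipy.spatial import ConvexHull
from scipy.optimize import minimize
def boxpts(a,b,z0,z1): return [(sx*a/2,sy*b/2,z) for sx in(-1,1) for sy in (-1,1) for z in (z0,z1)]
def circ(d,z0,z1): return [(d/2*np.cos(t),d/2*np.sin(t),z) for t in np.linspace(0,2*np.pi,40) for z in (z0,z1)]
M={"round_housing":[circ(.07,0,.008),circ(.046,0.008,.052)],
"square_housing":[boxpts(.066,.066,0,.008),boxpts(.046,.046,.008,.052)],
"long_housing":[boxpts(.094,.056,0,.008),boxpts(.08,.044,.008,.052)],
"plate":[boxpts(.124,.124,0,.016)],"mat":[boxpts(.13,.13,0,.012)]}
INL={"nest_round":np.array(circ(.082,.016,.016)[::2]),"nest_square":np.array(boxpts(.078,.078,.016,.016)[::2])[[0,1,3,2]],"nest_long":np.array(boxpts(.106,.068,.016,.016)[::2])[[0,1,3,2]]}
def Rz(y): c,s=np.cos(y),np.sin(y); return np.array([[c,-s,0],[s,c,0],[0,0,1]])
def place(P,x,y,z,yaw): return np.asarray(P)@Rz(yaw).T+[x,y,z]
def proj(p,W):
    c=(np.atleast_2d(W)-p["xyz"])@R(p["attitude"]); u=c@p["mtx"].T; return u[:,:2]/u[:,2:]
def ray(p,uv):
    d=np.linalg.solve(p["mtx"],[uv[0],uv[1],1.]); d=R(p["attitude"])@d; return np.array(p["xyz"]),d/np.linalg.norm(d)
def onz(p,uv,z): o,d=ray(p,uv); return o+d*(z-o[2])/d[2]
def tri(obs):
    A=np.zeros((3,3));b=np.zeros(3)
    for p,uv in obs:
        o,d=ray(p,uv); Q=np.eye(3)-np.outer(d,d); A+=Q;b+=Q@o
    x=np.linalg.solve(A,b); return x,max(np.linalg.norm(proj(p,x)[0]-uv) for p,uv in obs)
S=4
def render(p,parts,pose,box):
    x0,y0,x1,y1=box; m=np.zeros(((y1-y0)*S,(x1-x0)*S),np.uint8)
    for part in parts:
        uv=(proj(p,place(part,*pose))-[x0,y0]+.5)*S-.5
        h=cv2.convexHull(uv.astype(np.float32))[:,0]
        cv2.fillConvexPoly(m,np.round(h*16).astype(np.int32),255,shift=4)
    return cv2.resize(m,(x1-x0,y1-y0),interpolation=cv2.INTER_AREA)/255.
def fit(views,parts,p0,zfree=False):
    # views: list of (pic,mask)
    bx=[]
    for p,m in views:
        ys,xs=np.where(m); bx.append((max(xs.min()-15,0),max(ys.min()-15,0),min(xs.max()+16,640),min(ys.max()+16,480)))
    def cost(q):
        z=q[3]/10 if zfree else p0[2]; c=0
        for (p,m),b in zip(views,bx):
            r=render(p,parts,(q[0]/10,q[1]/10,z,q[2]),b); mm=m[b[1]:b[3],b[0]:b[2]]
            c+=np.abs(r-mm).sum()/m.sum()
        return c/len(views)
    best=None
    for dy in np.linspace(0,np.pi/2,6,endpoint=False) if p0[3] is None else [p0[3]]:
        q=[p0[0]*10,p0[1]*10,dy]+([p0[2]*10] if zfree else [])
        sim=np.array([q]+[np.array(q)+np.eye(len(q))[i]*[.15,.15,.2,.15][i] for i in range(len(q))])
        r=minimize(cost,q,method="Nelder-Mead",options=dict(initial_simplex=sim,xatol=1e-3,fatol=1e-4,maxiter=300))
        if best is None or r.fun<best.fun: best=r
    return best
E
python3 - <<'E'
from h import *
import pickle
D=pickle.load(open("D.pkl","rb")); a,b=D["scene"],D["side"]
ctr=lambda r:(np.array(r["box"])[:2]+np.array(r["box"])[2:])/2
gt={}
for th,nest in [("round_housing","nest_square"),("square_housing","nest_long"),("long_housing","nest_round")]:
    ia=0; ib=1 if th=="square_housing" else 0
    x,e=tri([(a["pic"],ctr(a[th][ia])),(b["pic"],ctr(b[th][ib]))]); print(th,"tri mid",x.round(4),round(e,2))
    for zf in (1,0):
        r=fit([(a["pic"],a[th][ia]["pixels"]),(b["pic"],b[th][ib]["pixels"])],M[th],(x[0],x[1],.016,None),zf)
        print(th,"fit",(r.x/[10,10,1,10][:1] if 0 else r.x).round(4),round(r.fun,3))
for th,m,z in [("rest_mat","mat",0),("tip_bin",None,0),("bottle",None,0),("screwdriver",None,0),("nest_round","plate",0),("nest_square","plate",0),("nest_long","plate",0)]:
    x,e=tri([(a["pic"],ctr(a[th][0])),(b["pic"],ctr(b[th][0]))]); print(th,"tri",x.round(4),round(e,2))
    if th=="rest_mat":
        for zf in (1,0): 
            r=fit([(a["pic"],a[th][0]["pixels"]),(b["pic"],b[th][0]["pixels"])],M[m],(x[0],x[1],0,None),zf); print(r.x.round(4),round(r.fun,3))
E
```

```text
round_housing tri mid [ 0.4212 -0.2838  0.0312] 0.2
round_housing fit [ 4.2041 -2.8429  0.089   0.1442] 0.046
round_housing fit [ 4.2066 -2.8453  0.1784] 0.051
square_housing tri mid [ 0.6078 -0.1222  0.0268] 0.13
square_housing fit [ 6.0663 -1.2389  1.268   0.1318] 0.071
square_housing fit [ 6.0684 -1.2467  1.2492] 0.08
long_housing tri mid [0.3771 0.2775 0.0351] 1.13
long_housing fit [ 3.77    2.7668 -0.1378  0.1416] 0.047
long_housing fit [ 3.7706  2.7525 -0.132 ] 0.051
rest_mat tri [ 0.5992  0.1405 -0.0085] 1.34
[ 5.9699  1.3906  0.0726 -0.0275] 0.047
[5.9661 1.3703 0.0685] 0.05
tip_bin tri [0.6237 0.4161 0.0113] 0.07
bottle tri [ 0.5832 -0.3909  0.0376] 1.47
screwdriver tri [0.4473 0.0208 0.0061] 0.2
nest_round tri [0.3754 0.2742 0.0064] 0.69
nest_square tri [ 0.4225 -0.2798  0.0028] 0.02
nest_long tri [ 0.6071 -0.1282  0.0062] 0.68
```

```bash
python3 - <<'E'
from h import *
import pickle
D=pickle.load(open("D.pkl","rb"))
H={"nest_square":[((110,220),[(174,37),(353,89),(245,216),(62,161)]),((280,310),[(174,62),(345,131),(245,252),(70,176)])],
"nest_long":[((225,235),[(70,81),(274,41),(329,176),(116,218)]),((320,235),[(60,73),(236,59),(272,169),(88,186)])],
"nest_round":[((300,80),[(67,95),(224,48),(312,136),(152,185)]),((160,170),[(69,81),(232,51),(270,140),(104,172)])]}
ref={}
for k,v in H.items():
    P=[]
    for n,(o,l) in zip(["scene","side"],v):
        g=cv2.cvtColor(D[n]["pic"]["img"],cv2.COLOR_RGB2GRAY).astype(float); q=[]
        for X,Y in l:
            u=np.array([(X+.5)/4-.5+o[0],(Y+.5)/3-.5+o[1]])
            for _ in range(3):
                c=np.round(u).astype(int); yy,xx=np.mgrid[c[1]-2:c[1]+3,c[0]-2:c[0]+3]
                w=np.clip(np.median(g[yy,xx])-10-g[yy,xx],0,None)*(np.hypot(xx-u[0],yy-u[1])<2.3)
                if w.sum()>0:
                    u=np.array([(w*xx).sum(),(w*yy).sum()])/w.sum()
            q.append(u)
        P.append(q)
    # match by yaw order: find consistent assignment cyclic
    best=None
    for s in range(4):
        T=[tri([(D["scene"]["pic"],P[0][i]),(D["side"]["pic"],P[1][(i+s)%4])]) for i in range(4)]
        e=sum(t[1] for t in T)
        if best is None or e<best[0]: best=(e,s,T)
    X=np.array([t[0] for t in best[2]]); c=X.mean(0)
    d=[X[(i+1)%4]-X[i] for i in range(4)]
    print(k,"shift",best[1],"reproj",[round(t[1],2) for t in best[2]],"z",X[:,2].round(4),"sides",[round(np.linalg.norm(x),4) for x in d],"ctr",c.round(4),"yaw mod90",[round(np.degrees(np.arctan2(x[1],x[0]))%90,1) for x in d])
    # also per view on z=.016
    for n,q in zip(["scene","side"],P):
        Y=np.array([onz(D[n]["pic"],u,.016) for u in q]); print("   ",n,Y.mean(0).round(4), [round(np.degrees(np.arctan2(*(Y[(i+1)%4]-Y[i])[[1,0]]))%180,1) for i in range(4)])
E
```

```text
nest_square shift 3 reproj [np.float64(0.45), np.float64(0.43), np.float64(0.54), np.float64(0.57)] z [0.0137 0.0132 0.0139 0.0135] sides [np.float64(0.1083), np.float64(0.1087), np.float64(0.1084), np.float64(0.108)] ctr [ 0.4208 -0.2779  0.0136] yaw mod90 [np.float64(26.5), np.float64(26.3), np.float64(26.1), np.float64(26.2)]
    scene [ 0.4229 -0.2792  0.016 ] [np.float64(26.4), np.float64(116.1), np.float64(26.3), np.float64(116.2)]
    side [ 0.42   -0.2779  0.016 ] [np.float64(116.5), np.float64(26.1), np.float64(116.2), np.float64(26.4)]
nest_long shift 3 reproj [np.float64(0.52), np.float64(0.58), np.float64(0.53), np.float64(0.62)] z [0.0131 0.0135 0.0141 0.0134] sides [np.float64(0.1085), np.float64(0.1088), np.float64(0.1085), np.float64(0.1087)] ctr [ 0.6015 -0.1252  0.0135] yaw mod90 [np.float64(66.0), np.float64(65.8), np.float64(66.0), np.float64(65.8)]
    scene [ 0.6032 -0.127   0.016 ] [np.float64(66.1), np.float64(155.9), np.float64(66.2), np.float64(155.8)]
    side [ 0.6003 -0.1253  0.016 ] [np.float64(156.0), np.float64(65.8), np.float64(156.0), np.float64(66.0)]
nest_round shift 3 reproj [np.float64(1.15), np.float64(1.9), np.float64(0.57), np.float64(0.32)] z [0.0073 0.0182 0.0183 0.0134] sides [np.float64(0.1111), np.float64(0.1105), np.float64(0.1066), np.float64(0.1104)] ctr [0.3739 0.2738 0.0143] yaw mod90 [np.float64(75.8), np.float64(75.5), np.float64(75.6), np.float64(77.6)]
    scene [0.3758 0.2717 0.016 ] [np.float64(77.2), np.float64(167.2), np.float64(77.3), np.float64(167.2)]
    side [0.3735 0.2738 0.016 ] [np.float64(163.4), np.float64(75.5), np.float64(172.7), np.float64(77.1)]
```

```bash
cat >> h.py <<'E'
from scipy.spatial.transform import Rotation as Ro
def go(x,y,z,yaw):
    o=get_obs(); Rc=R(o["ee_rot"]); Rt=R([np.pi,0,np.radians(yaw)])
    d=Rc.T@(np.array([x,y,z])-o["tcp_pos"])/.25
    r=Ro.from_matrix(Rc.T@Rt).as_rotvec()/(np.pi/4)
    print("t",round(o["t"],2),"tcp",o["tcp_pos"].round(4),"yaw",round(np.degrees(o["ee_rot"][2]),1),"gap",round(o["finger_gap"],3),"F",o["ft_force"].round(1))
    print("row",[round(float(v),3) for v in np.r_[d,r]])
def snap(name,f):
    p=eyes.get_image(name); cv2.imwrite(f"pics/{f}.png",p["img"][:,:,::-1]); import pickle; pickle.dump(p,open(f"{f}.pkl","wb")); return p
E
python3 -c "
from h import *
go(.427,.269,.20,172.3)"
```

```text
t 1.25 tcp [0.2516 0.5171 0.1787] yaw 154.1 gap 0.998 F [ 0.7  0.1 -0.4]
row [-1.065, -0.585, -0.085, 0.0, -0.0, -0.405]
```

```bash
python3 -m handwheel '[[-0.1,-0.05,-0.05,0,0,-0.05],[-0.25,-0.13,-0.08,0,0,-0.1],[-0.4,-0.22,-0.08,0,0,-0.15],[-0.55,-0.3,-0.08,0,0,-0.2],[-0.7,-0.4,-0.08,0,0,-0.27],[-0.85,-0.5,-0.08,0,0,-0.35],[-0.95,-0.55,-0.08,0,0,-0.4],[-1,-0.58,-0.08,0,0,-0.4],[-1,-0.58,-0.08,0,0,-0.4],[-1,-0.58,-0.08,0,0,-0.4]]' 1 30; python3 - <<'E'
from h import *
p=snap("wrist","w1"); print(p["xyz"],p["attitude"]); go(.377,.276,.1,172.3)
for th in ["long_housing","nest_round"]:
    print(th,[(round(q["confidence"],2),q["box"]) for q in eyes.recognise(p,th)])
E
```

```text
t: 2.25
tcp_pos: [0.4125, 0.278, 0.1986]
ee_rot: [3.141, -0.001, 3.002]
ft_force: [-0.5, -0.3, 0.4]
finger_gap: 0.998
[0.33334082 0.28762276 0.40385546] [ 2.86505664e+00 -1.93827928e-03  1.43167755e+00]
t 2.3 tcp [0.4122 0.2783 0.1986] yaw 172.1 gap 0.999 F [-0.  -0.   0.4]
row [0.138, -0.029, 0.394, 0.001, -0.001, -0.005]
long_housing [(0.68, [283.4, 135.7, 340.8, 234.5])]
nest_round [(0.66, [248.2, 114.9, 373.1, 239.4])]
```

View pics/w1.png

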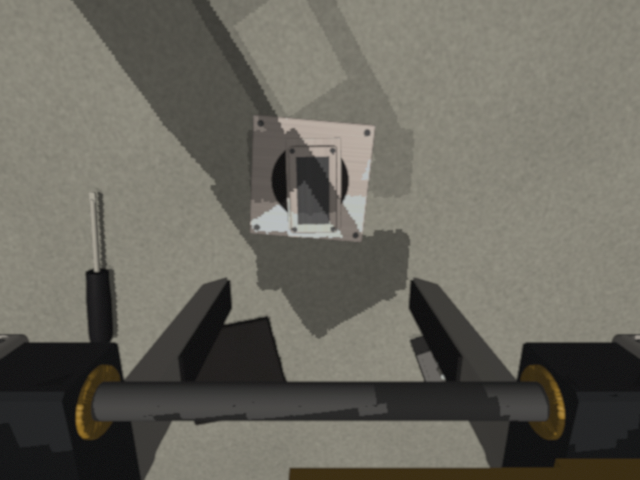

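The wrist view shows the long housing centred at about (314,190), with plate holes at (261,123), (367,132), (356,235) and (257,227). I refine from these and compare with the fixed cameras.

```bash
cat >> h.py <<'E'
def yaws(Y): return [round(float(np.degrees(np.arctan2(*(Y[(i+1)%len(Y)]-Y[i])[[1,0]]))%180),1) for i in range(len(Y))]
def onzs(p,l,z):
    Y=np.array([onz(p,u,z) for u in l]); print("ctr",Y.mean(0).round(4),"yaws",yaws(Y),"sides",[round(float(np.linalg.norm(Y[(i+1)%len(Y)]-Y[i])),4) for i in range(len(Y))]); return Y
E
python3 - <<'E'
from h import *
import pickle
p=pickle.load(open("w1.pkl","rb"))
im=p["img"][100:250,230:390,::-1]; cv2.imwrite("pics/w1c.png",cv2.resize(im,None,fx=4,fy=4,interpolation=cv2.INTER_CUBIC))
onzs(p,[(291,151),(333,150),(334,230),(294,231)],.068)
onzs(p,[(261,123),(367,132),(356,235),(257,227)],.016)
E
```

```text
ctr [0.3802 0.2754 0.068 ] yaws [83.3, 173.3, 83.5, 173.0] sides [0.0373, 0.0732, 0.0377, 0.0733]
ctr [0.3761 0.2722 0.016 ] yaws [77.4, 167.7, 77.2, 167.2] sides [0.1072, 0.1082, 0.1081, 0.1079]
```

View pics/w1c.png

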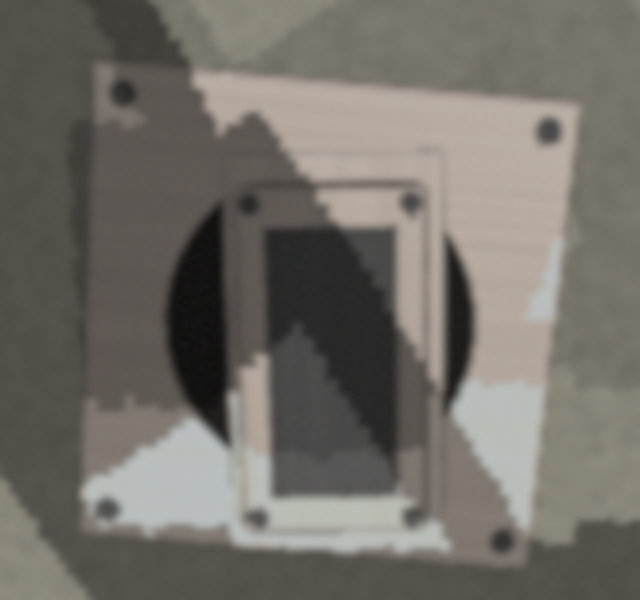

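```bash
python3 -c "
from h import *
go(.379,.2755,.030,173.2)"
```

```text
t 2.4 tcp [0.4121 0.2785 0.1986] yaw 172.2 gap 1.002 F [ 1.1 -0.2  0.4]
row [0.129, -0.03, 0.674, 0.0, -0.001, -0.023]
```

```bash
python3 -m handwheel '[[0.06,-0.02,0,0,0,-0.01],[0.13,-0.03,0.06,0,0,-0.023],[0.13,-0.03,0.18,0,0,-0.023],[0.13,-0.03,0.32,0,0,-0.023],[0.13,-0.03,0.46,0,0,-0.023],[0.13,-0.03,0.57,0,0,-0.023],[0.13,-0.03,0.64,0,0,-0.023],[0.13,-0.03,0.672,0,0,-0.023],[0.13,-0.03,0.672,0,0,-0.023],[0.13,-0.03,0.672,0,0,-0.023]]' 1 30
python3 -m handwheel '[[0,0,0,0,0,0],[0,0,0,0,0,0],[0,0,0,0,0,0],[0,0,0,0,0,0],[0,0,0,0,0,0],[0,0,0,0,0,0],[0,0,0,0,0,0],[0,0,0,0,0,0],[0,0,0,0,0,0],[0,0,0,0,0,0]]' -1 30
python3 -c "
from h import *
go(.379,.2755,.1,173.2)"
```

```text
t: 3.4
tcp_pos: [0.3803, 0.2752, 0.0315]
ee_rot: [3.141, 0.001, 3.022]
ft_force: [0.6, 0.1, -0.2]
finger_gap: 1.001
t: 4.4
tcp_pos: [0.3798, 0.2746, 0.0307]
ee_rot: [3.141, 0.0, 3.021]
ft_force: [0.5, 1.4, 0.0]
finger_gap: 0.466
t 4.4 tcp [0.3798 0.2746 0.0307] yaw 173.1 gap 0.466 F [0.5 1.4 0. ]
row [0.004, 0.003, -0.277, 0.001, 0.0, -0.002]
```

```bash
python3 -m handwheel '[[0,0,-0.08,0,0,0],[0,0,-0.2,0,0,0],[-0.06,-0.03,-0.28,0,0,0.03],[-0.18,-0.09,-0.28,0,0,0.08],[-0.34,-0.16,-0.28,0,0,0.14],[-0.5,-0.24,-0.28,0,0,0.2],[-0.66,-0.31,-0.28,0,0,0.26],[-0.8,-0.38,-0.28,0,0,0.32],[-0.9,-0.43,-0.28,0,0,0.38],[-0.93,-0.44,-0.28,0,0,0.38]]' -1 30
python3 -c "
from h import *
go(.597,.138,.028,156)"
```

```text
t: 5.4
tcp_pos: [0.5986, 0.1344, 0.0992]
ee_rot: [-3.14, -0.001, 2.719]
ft_force: [-0.1, 0.2, -2.6]
finger_gap: 0.462
t 5.4 tcp [0.5986 0.1344 0.0992] yaw 155.8 gap 0.462 F [-0.1  0.2 -2.6]
row [0.012, 0.011, 0.285, -0.003, -0.001, -0.004]
```

```bash
python3 -m handwheel '[[0.01,0.01,0.05,0,0,0],[0.01,0.01,0.12,0,0,0],[0.01,0.01,0.19,0,0,0],[0.01,0.01,0.23,0,0,0],[0.01,0.01,0.255,0,0,0],[0.01,0.01,0.268,0,0,0],[0.01,0.01,0.276,0,0,0],[0.01,0.01,0.282,0,0,0],[0.01,0.01,0.286,0,0,0],[0.01,0.01,0.286,0,0,0]]' -1 30
python3 -c "
from h import *
go(.597,.138,.0267,156)"
```

```text
t: 6.4
tcp_pos: [0.5964, 0.1404, 0.0296]
ee_rot: [3.141, 0.001, 2.722]
ft_force: [-0.7, 0.6, -4.2]
finger_gap: 0.462
t 6.4 tcp [0.5964 0.1404 0.0296] yaw 156.0 gap 0.462 F [-0.7  0.6 -4.2]
row [-0.006, -0.008, 0.011, 0.0, 0.001, -0.0]
```

```bash
python3 -m handwheel '[[0,0,0.003,0,0,0],[0,0,0.006,0,0,0],[0,0,0.008,0,0,0],[0,0,0.008,0,0,0],[0,0,0.008,0,0,0],[0,0,0.008,0,0,0],[0,0,0.008,0,0,0],[0,0,0.008,0,0,0],[0,0,0.008,0,0,0],[0,0,0.008,0,0,0]]' -1 30

```

```text
t: 7.4
tcp_pos: [0.596, 0.1405, 0.0271]
ee_rot: [-3.142, -0.0, 2.723]
ft_force: [-0.3, 0.4, -4.1]
finger_gap: 0.468
```

```bash
python3 -m handwheel '[[0,0,0.002,0,0,0],[0,0,0.004,0,0,0],[0,0,0.006,0,0,0],[0,0,0.006,0,0,0],[0,0,0.006,0,0,0],[0,0,0.006,0,0,0],[0,0,0.006,0,0,0],[0,0,0.006,0,0,0],[0,0,0.006,0,0,0],[0,0,0.006,0,0,0]]' -1 30

```

```text
t: 8.4
tcp_pos: [0.5961, 0.1405, 0.0267]
ee_rot: [3.142, 0.0, 2.723]
ft_force: [-4.5, -0.4, 5.3]
finger_gap: 0.465
```

```bash
python3 -m handwheel '[[0,0,0,0,0,0],[0,0,0,0,0,0],[0,0,0,0,0,0],[0,0,0,0,0,0],[0,0,-0.03,0,0,0],[0,0,-0.1,0,0,0],[0,0,-0.22,0,0,0],[0,0,-0.36,0,0,0],[0,0,-0.5,0,0,0],[0,0,-0.6,0,0,0]]' 1 30
python3 - <<'E'
from h import *
p=snap("scene","s2")
im=p["img"][:,:,::-1]; cv2.imwrite("pics/s2c.png",cv2.resize(im[140:360,100:440],(800,518)))
r=eyes.regions_of(p,"long_housing"); print([(q["confidence"],q["box"]) for q in r])
go(.48,-.23,.2,155)
E
```

```text
t: 9.4
tcp_pos: [0.5973, 0.1407, 0.1792]
ee_rot: [3.14, 0.004, 2.723]
ft_force: [0.2, -0.8, 0.1]
finger_gap: 1.002
[(0.64, [351.3, 175.3, 386.6, 225.0])]
t 9.5 tcp [0.5997 0.1409 0.1816] yaw 156.0 gap 1.002 F [-0.2  0.6  0.5]
row [-0.167, -1.55, -0.08, 0.007, 0.012, 0.022]
```

View pics/s2c.png

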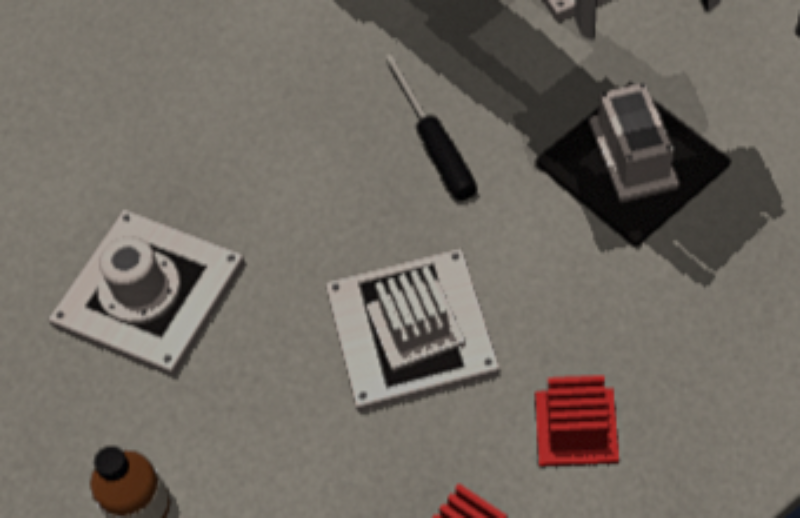

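```bash
python3 -m handwheel '[[0,-0.08,-0.05,0,0,0],[0,-0.22,-0.08,0,0,0],[-0.02,-0.4,-0.08,0,0,0],[-0.04,-0.58,-0.08,0,0,0],[-0.06,-0.76,-0.08,0,0,0],[-0.08,-0.9,-0.08,0,0,0],[-0.1,-1,-0.08,0,0,0],[-0.1,-1,-0.08,0,0,0],[-0.1,-1,-0.08,0,0,0],[-0.1,-1,-0.08,0,0,0]]' 1 30
python3 -c "
from h import *
go(.45,-.312,.2,136)"
```

```text
t: 10.5
tcp_pos: [0.517, -0.097, 0.195]
ee_rot: [3.141, -0.001, 2.724]
ft_force: [-0.3, -0.3, -1.0]
finger_gap: 0.998
t 10.5 tcp [ 0.517 -0.097  0.195] yaw 156.0 gap 0.998 F [-0.3 -0.3 -1. ]
row [-0.104, -0.895, -0.021, 0.0, -0.002, 0.445]
```

```bash
python3 -m handwheel '[[-0.01,-0.1,-0.02,0,0,0.05],[-0.03,-0.27,-0.02,0,0,0.15],[-0.05,-0.45,-0.02,0,0,0.25],[-0.08,-0.63,-0.02,0,0,0.35],[-0.1,-0.78,-0.02,0,0,0.42],[-0.1,-0.86,-0.02,0,0,0.445],[-0.1,-0.895,-0.02,0,0,0.445],[-0.1,-0.895,-0.02,0,0,0.445],[-0.1,-0.895,-0.02,0,0,0.445],[-0.1,-0.895,-0.02,0,0,0.445]]' 1 30
python3 - <<'E'
from h import *
p=snap("wrist","w2"); go(.4212,-.2844,.03,136)
E
```

```text
t: 11.5
tcp_pos: [0.4496, -0.3111, 0.2006]
ee_rot: [3.141, -0.0, 2.375]
ft_force: [-0.1, -0.3, -0.3]
finger_gap: 0.999
t 11.55 tcp [ 0.4496 -0.3112  0.2007] yaw 136.1 gap 1.001 F [ 0.5  1.  -1. ]
row [0.156, -0.002, 0.683, 0.0, -0.0, 0.002]
```

View pics/w2.png

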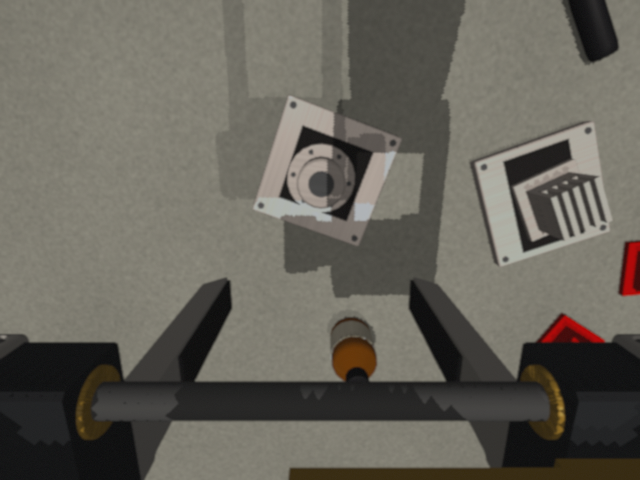

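The wrist view shows the round housing's cap at (321,183) and its plate holes around it. The square housing is at (560,200). The bottle at (354,360) lies clear of the descent.

```bash
python3 - <<'E'
from h import *
import pickle
p=pickle.load(open("w2.pkl","rb"))
im=p["img"][80:260,240:420,::-1]; cv2.imwrite("pics/w2c.png",cv2.resize(im,(600,600),interpolation=cv2.INTER_CUBIC))
onzs(p,[(321,183)],.068); print(onz(p,(322,178),.016+.008))
onzs(p,[(292,104),(394,143),(355,239),(262,205)],.016)
q=pickle.load(open("scene0.pkl","rb"))
im=p["img"][110:280,460:630,::-1]; cv2.imwrite("pics/w2d.png",cv2.resize(im,(600,600),interpolation=cv2.INTER_CUBIC))
E
```

```text
ctr [ 0.4219 -0.284   0.068 ] yaws [0.0] sides [0.0]
[ 0.42287118 -0.28322439  0.024     ]
ctr [ 0.4239 -0.2786  0.016 ] yaws [26.2, 116.0, 25.5, 117.5] sides [0.1104, 0.1087, 0.1077, 0.1074]
```

View pics/w2c.png

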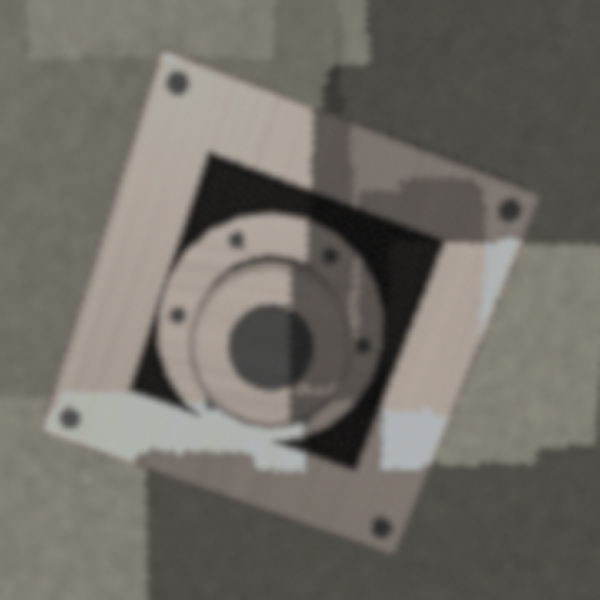

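View pics/w2d.png

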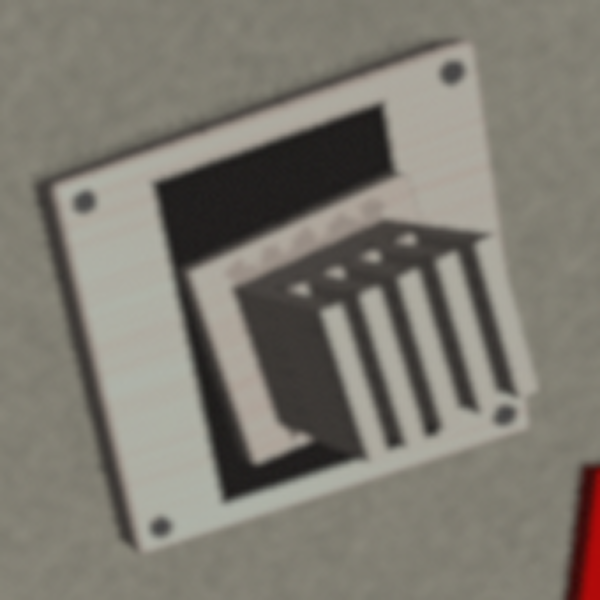

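```bash
python3 -m handwheel '[[0.08,0,0.02,0,0,0],[0.15,0,0.08,0,0,0],[0.154,0,0.2,0,0,0],[0.154,0,0.34,0,0,0],[0.154,0,0.48,0,0,0],[0.154,0,0.58,0,0,0],[0.154,0,0.65,0,0,0],[0.154,0,0.68,0,0,0],[0.154,0,0.68,0,0,0],[0.154,0,0.68,0,0,0]]' 1 30
python3 -m handwheel '[[0,0,0,0,0,0],[0,0,0,0,0,0],[0,0,0,0,0,0],[0,0,0,0,0,0],[0,0,0,0,0,0],[0,0,0,0,0,0],[0,0,0,0,0,0],[0,0,0,0,0,0],[0,0,0,0,0,0],[0,0,0,0,0,0]]' -1 30
python3 -c "
from h import *
go(.375,.2725,.12,180)"
```

```text
t: 12.55
tcp_pos: [0.4222, -0.2862, 0.0316]
ee_rot: [3.142, 0.002, 2.374]
ft_force: [0.8, -0.6, 0.2]
finger_gap: 1.001
t: 13.55
tcp_pos: [0.4215, -0.2857, 0.0307]
ee_rot: [3.141, 0.0, 2.373]
ft_force: [1.3, 0.2, 0.9]
finger_gap: 0.478
t 13.55 tcp [ 0.4215 -0.2857  0.0307] yaw 136.0 gap 0.478 F [1.3 0.2 0.9]
row [1.686, 1.476, -0.357, 0.0, 0.0, -0.979]
```

```bash
python3 -m handwheel '[[0,0,-0.08,0,0,0],[0,0,-0.2,0,0,0],[0.04,0.05,-0.28,0,0,0],[0.12,0.15,-0.3,0,0,0],[0.23,0.28,-0.3,0,0,0],[0.34,0.41,-0.3,0,0,0],[0.45,0.54,-0.3,0,0,0],[0.56,0.67,-0.3,0,0,0],[0.65,0.77,-0.3,0,0,0],[0.685,0.816,-0.3,0,0,0]]' -1 30
python3 -c "
from h import *
go(.375,.2725,.105,136)"
```

```text
t: 14.55
tcp_pos: [0.4382, -0.0175, 0.1046]
ee_rot: [-3.14, -0.002, 2.376]
ft_force: [-0.1, -1.2, -3.8]
finger_gap: 0.477
t 14.55 tcp [ 0.4382 -0.0175  0.1046] yaw 136.1 gap 0.477 F [-0.1 -1.2 -3.8]
row [0.986, 0.661, -0.0, -0.002, -0.003, 0.003]
```

```bash
python3 -m handwheel '[[0.06,0.04,0,0,0,0],[0.2,0.13,0,0,0,0],[0.36,0.24,0,0,0,0],[0.52,0.35,0,0,0,0],[0.68,0.46,0,0,0,0],[0.82,0.56,0,0,0,0],[0.92,0.63,0,0,0,0],[0.97,0.65,0,0,0,0],[0.985,0.662,0,0,0,0],[0.985,0.662,0,0,0,0]]' -1 30
python3 -c "
from h import *
go(.3752,.2724,.031,136)"
```

```text
t: 15.55
tcp_pos: [0.3776, 0.2693, 0.1051]
ee_rot: [-3.14, 0.0, 2.374]
ft_force: [-0.9, -0.1, -3.1]
finger_gap: 0.477
t 15.55 tcp [0.3776 0.2693 0.1051] yaw 136.0 gap 0.477 F [-0.9 -0.1 -3.1]
row [0.016, 0.003, 0.297, -0.002, 0.001, -0.0]
```

```bash
python3 -m handwheel '[[0,0,0.04,0,0,0],[0,0,0.11,0,0,0],[0,0,0.18,0,0,0],[0,0,0.22,0,0,0],[0,0,0.25,0,0,0],[0,0,0.265,0,0,0],[0,0,0.27,0,0,0],[0,0,0.27,0,0,0],[0,0,0.27,0,0,0],[0,0,0.27,0,0,0]]' -1 30
python3 -c "
from h import *
go(.3752,.2724,.030,136)"
```

```text
t: 16.55
tcp_pos: [0.3784, 0.2703, 0.0387]
ee_rot: [3.14, 0.0, 2.373]
ft_force: [0.5, -0.8, -2.7]
finger_gap: 0.477
t 16.55 tcp [0.3784 0.2703 0.0387] yaw 136.0 gap 0.477 F [ 0.5 -0.8 -2.7]
row [0.015, -0.003, 0.035, 0.002, 0.001, -0.001]
```

```bash
python3 -m handwheel '[[0.008,0,0.01,0,0,0],[0.015,-0.003,0.02,0,0,0],[0.015,-0.003,0.027,0,0,0],[0.015,-0.003,0.031,0,0,0],[0.015,-0.003,0.034,0,0,0],[0.015,-0.003,0.036,0,0,0],[0.015,-0.003,0.038,0,0,0],[0.015,-0.003,0.038,0,0,0],[0.015,-0.003,0.038,0,0,0],[0.015,-0.003,0.038,0,0,0]]' -1 30

```

```text
t: 17.55
tcp_pos: [0.3742, 0.272, 0.0306]
ee_rot: [-3.14, -0.001, 2.373]
ft_force: [-6.9, -3.0, 14.5]
finger_gap: 0.48
```

```bash
python3 -m handwheel '[[0,0,0,0,0,0],[0,0,0,0,0,0],[0,0,0,0,0,0],[0,0,0,0,0,0],[0,0,-0.03,0,0,0],[0,0,-0.12,0,0,0],[0,0,-0.26,0,0,0],[-0.02,0,-0.44,0,0,0],[-0.12,0,-0.6,0,0,0],[-0.2,0,-0.68,0,0,0]]' 1 30
python3 - <<'E'
from h import *
p=snap("wrist","w3"); go(.65,-.1,.2,155)
im=p["img"][:,:,::-1]; cv2.imwrite("pics/w3c.png",cv2.resize(im[80:300,220:440],(660,600) if 0 else (600,600),interpolation=cv2.INTER_CUBIC))
s=snap("scene","s3"); cv2.imwrite("pics/s3c.png",cv2.resize(s["img"][80:160,300:400,::-1],(750,600),interpolation=cv2.INTER_CUBIC))
E
```

```text
t: 18.55
tcp_pos: [0.4133, 0.2378, 0.2036]
ee_rot: [3.135, 0.004, 2.374]
ft_force: [0.6, -0.4, 0.3]
finger_gap: 1.001
t 18.6 tcp [0.417  0.2364 0.206 ] yaw 135.9 gap 0.998 F [ 2.8 -1.4  2.3]
row [-1.606, -0.318, 0.034, 0.012, 0.012, -0.425]
```

View pics/w3c.png

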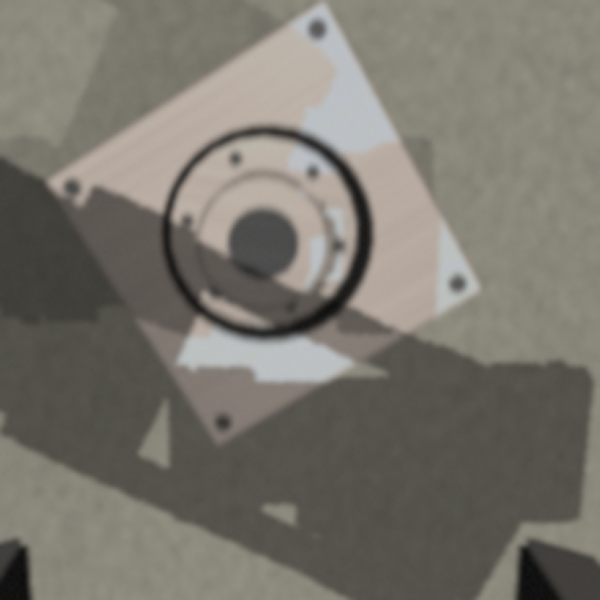

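View pics/s3c.png

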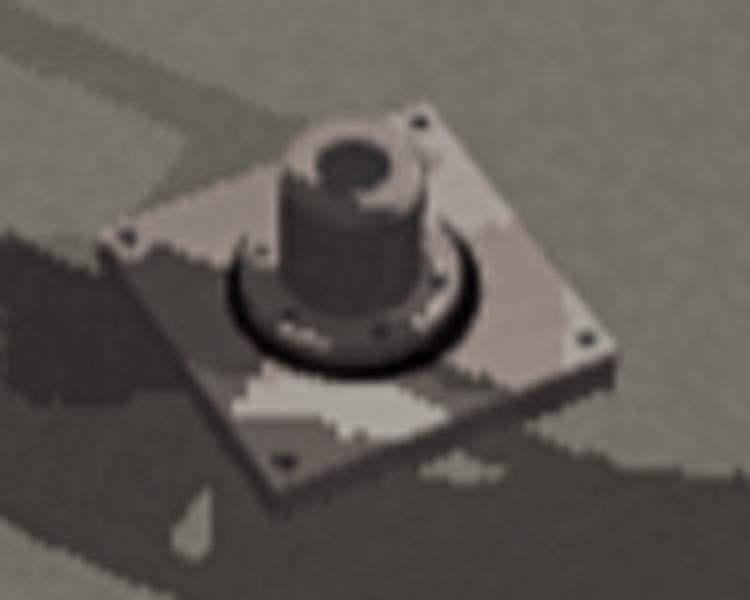

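```bash
python3 - <<'E'
from h import *
import pickle
p=pickle.load(open("w3.pkl","rb")); k=220/600
f=lambda l:[((x+.5)*k-.5+220,(y+.5)*k-.5+80) for x,y in l]
onzs(p,f([(235,158),(313,172),(338,246),(291,307),(215,291),(188,220)]),.024)
onzs(p,f([(317,29),(457,283),(223,422),(72,187)]),.016)
onzs(p,f([(263,243)]),.068)
E
```

```text
ctr [0.3746 0.2707 0.024 ] yaws [36.2, 155.9, 98.6, 34.1, 156.1, 97.4] sides [0.0293, 0.0288, 0.0291, 0.0298, 0.0283, 0.0287]
ctr [0.3768 0.2707 0.016 ] yaws [167.2, 77.3, 167.2, 77.2] sides [0.1078, 0.1078, 0.108, 0.1079]
ctr [0.3745 0.2707 0.068 ] yaws [0.0] sides [0.0]
```

The round housing stands in the inlay, about 2 mm off towards -x. There is plenty of time, so I regrip it and correct that.

```bash
python3 -c "
from h import *
go(.3744,.2718,.031,136)"
```

```text
t 18.65 tcp [0.4149 0.2372 0.2033] yaw 135.8 gap 0.996 F [ 1.7 -0.1  0.8]
row [0.216, -0.019, 0.688, 0.011, 0.006, -0.004]
```

```bash
python3 -m handwheel '[[0.1,0,0.03,0,0,0],[0.2,0,0.1,0,0,0],[0.2,0,0.22,0,0,0],[0.2,0,0.36,0,0,0],[0.2,0,0.48,0,0,0],[0.2,0,0.58,0,0,0],[0.2,0,0.64,0,0,0],[0.2,0,0.674,0,0,0],[0.2,0,0.674,0,0,0],[0.2,0,0.674,0,0,0]]' 1 30
python3 -m handwheel '[[0,0,0,0,0,0],[0,0,0,0,0,0],[0,0,0,0,0,0],[0,0,0,0,0,0],[0,0,0,0,0,0],[0,0,0,0,0,0],[0,0,0,0,0,0],[0,0,0,0,0,0],[0,0,0,0,0,0],[0,0,0,0,0,0]]' -1 30
python3 -c "
from h import *
go(.3764,.272,.034,136)"
```

```text
t: 19.65
tcp_pos: [0.3745, 0.2722, 0.0302]
ee_rot: [-3.141, -0.0, 2.373]
ft_force: [-0.3, -0.2, 0.3]
finger_gap: 0.999
t: 20.65
tcp_pos: [0.3747, 0.272, 0.0302]
ee_rot: [-3.141, 0.0, 2.373]
ft_force: [-0.1, -0.7, 0.9]
finger_gap: 0.478
t 20.65 tcp [0.3747 0.272  0.0302] yaw 136.0 gap 0.478 F [-0.1 -0.7  0.9]
row [-0.005, 0.005, -0.015, -0.0, 0.0, -0.001]
```

```bash
python3 -m handwheel '[[0,0,-0.006,0,0,0],[0,0,-0.014,0,0,0],[-0.003,0.003,-0.014,0,0,0],[-0.0063,0.006,-0.014,0,0,0],[-0.0063,0.006,-0.014,0,0,0],[-0.0063,0.006,-0.01,0,0,0],[-0.0063,0.006,-0.005,0,0,0],[-0.0063,0.006,0,0,0,0],[-0.0063,0.006,0.001,0,0,0],[-0.0063,0.006,0.001,0,0,0]]' -1 30
python3 -m handwheel '[[0,0,0,0,0,0],[0,0,0,0,0,0],[0,0,0,0,0,0],[0,0,0,0,0,0],[0,0,-0.03,0,0,0],[0,0,-0.12,0,0,0],[0,0,-0.26,0,0,0],[-0.02,0,-0.44,0,0,0],[-0.12,0,-0.6,0,0,0],[-0.2,0,-0.68,0,0,0]]' 1 30
python3 - <<'E'
from h import *
p=snap("wrist","w4"); go(.65,-.1,.2,155)
cv2.imwrite("pics/w4c.png",cv2.resize(p["img"][80:300,220:440,::-1],(600,600),interpolation=cv2.INTER_CUBIC))
E
```

```text
t: 21.65
tcp_pos: [0.3768, 0.272, 0.0302]
ee_rot: [-3.141, -0.0, 2.373]
ft_force: [-1.7, -0.4, 2.6]
finger_gap: 0.476
t: 22.65
tcp_pos: [0.4155, 0.2378, 0.2051]
ee_rot: [3.134, 0.004, 2.374]
ft_force: [0.2, 0.1, -0.9]
finger_gap: 0.998
t 22.7 tcp [0.4192 0.2364 0.2075] yaw 135.9 gap 1.002 F [2.8 0.1 2.2]
row [-1.599, -0.324, 0.039, 0.012, 0.013, -0.425]
```

View pics/w4c.png

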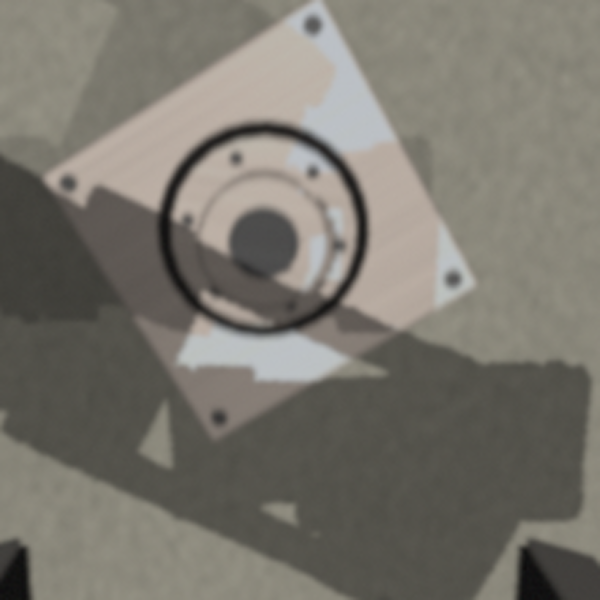

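```bash
python3 -m handwheel '[[-0.08,-0.02,0,0,0,-0.03],[-0.24,-0.06,0,0,0,-0.1],[-0.42,-0.1,0,0,0,-0.2],[-0.6,-0.15,0,0,0,-0.3],[-0.78,-0.2,0,0,0,-0.4],[-0.92,-0.24,0,0,0,-0.5],[-1,-0.26,0,0,0,-0.58],[-1,-0.26,0,0,0,-0.58],[-1,-0.26,0,0,0,-0.58],[-1,-0.26,0,0,0,-0.58]]' 1 30
python3 -c "
from h import *
go(.645,-.136,.2,162)"
```

```text
t: 23.7
tcp_pos: [0.5465, 0.018, 0.1995]
ee_rot: [3.141, -0.001, 2.829]
ft_force: [-1.0, 0.8, 0.6]
finger_gap: 1.001
t 23.7 tcp [0.5465 0.018  0.1995] yaw 162.1 gap 1.001 F [-1.   0.8  0.6]
row [-0.564, -0.465, -0.003, 0.0, -0.002, 0.002]
```

```bash
python3 -m handwheel '[[-0.06,-0.05,0,0,0,0],[-0.18,-0.15,0,0,0,0],[-0.3,-0.25,0,0,0,0],[-0.42,-0.35,0,0,0,0],[-0.52,-0.43,0,0,0,0],[-0.564,-0.465,0,0,0,0],[-0.564,-0.465,0,0,0,0],[-0.564,-0.465,0,0,0,0],[-0.564,-0.465,0,0,0,0],[-0.564,-0.465,0,0,0,0]]' 1 30
python3 - <<'E'
from h import *
p=snap("wrist","w5"); go(.6067,-.124,.03,162)
cv2.imwrite("pics/w5c.png",cv2.resize(p["img"][80:280,220:420,::-1],(600,600),interpolation=cv2.INTER_CUBIC))
E
```

```text
t: 24.7
tcp_pos: [0.6454, -0.1358, 0.2003]
ee_rot: [3.141, 0.0, 2.83]
ft_force: [-0.1, 0.2, 0.8]
finger_gap: 0.997
t 24.75 tcp [ 0.6454 -0.1359  0.2003] yaw 162.2 gap 1.001 F [0.6 0.1 0.5]
row [0.162, -0.002, 0.681, 0.0, 0.0, 0.003]
```

View pics/w5c.png

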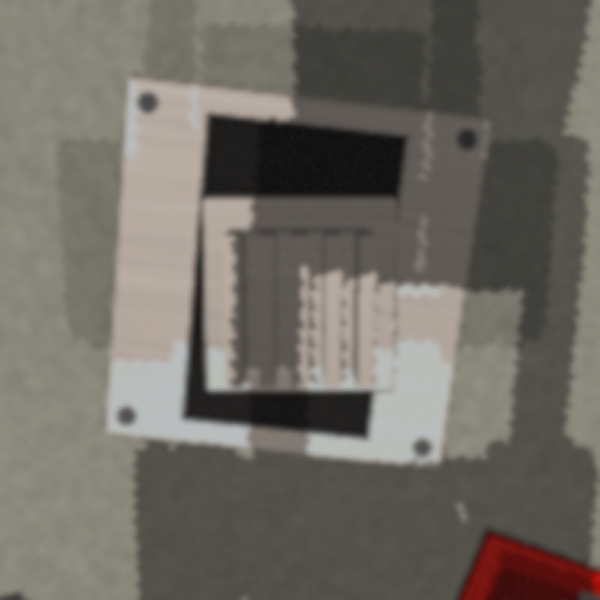

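The crop shows the bare-aluminium square housing in the long inlay. It spans about x 203–399 and y 197–391, so it is the listed one; the red one at lower right is the look-alike.

```bash
python3 - <<'E'
from h import *
import pickle
p=pickle.load(open("w5.pkl","rb")); k=1/3
f=lambda l:[((x+.5)*k-.5+220,(y+.5)*k-.5+80) for x,y in l]
onzs(p,f([(203,197),(399,197),(393,390),(206,391)]),.024)
onzs(p,f([(233,231),(388,231),(392,388),(233,385)]),.068)
onzs(p,f([(148,102),(467,139),(422,447),(126,416)]),.016)
onzs(p,f([(208,116),(407,137),(369,437),(184,417)]),.016)
E
```

```text
ctr [ 0.6083 -0.1248  0.024 ] yaws [72.2, 161.7, 72.5, 161.7] sides [0.0657, 0.0656, 0.0657, 0.066]
ctr [ 0.6089 -0.1214  0.068 ] yaws [72.2, 164.9, 71.1, 161.2] sides [0.0463, 0.0476, 0.0494, 0.0466]
ctr [ 0.6035 -0.1267  0.016 ] yaws [65.9, 155.8, 66.0, 155.8] sides [0.1078, 0.1076, 0.1078, 0.1079]
ctr [ 0.6037 -0.1265  0.016 ] yaws [66.4, 156.1, 65.8, 156.1] sides [0.0673, 0.1045, 0.0673, 0.1037]
```

```bash
python3 -m handwheel '[[0.08,0,0.02,0,0,0],[0.157,0,0.08,0,0,0],[0.157,0,0.2,0,0,0],[0.157,0,0.34,0,0,0],[0.157,0,0.48,0,0,0],[0.157,0,0.58,0,0,0],[0.157,0,0.65,0,0,0],[0.157,0,0.68,0,0,0],[0.157,0,0.68,0,0,0],[0.157,0,0.68,0,0,0]]' 1 30
python3 -m handwheel '[[0,0,0,0,0,0],[0,0,0,0,0,0],[0,0,0,0,0,0],[0,0,0,0,0,0],[0,0,0,0,0,0],[0,0,0,0,0,0],[0,0,0,0,0,0],[0,0,0,0,0,0],[0,0,0,0,0,0],[0,0,0,0,0,0]]' -1 30
python3 -c "
from h import *
go(.4233,-.278,.105,116)"
```

```text
t: 25.75
tcp_pos: [0.6093, -0.1252, 0.0311]
ee_rot: [-3.142, 0.002, 2.829]
ft_force: [-0.1, 0.0, 0.3]
finger_gap: 1.001
t: 26.75
tcp_pos: [0.6084, -0.1251, 0.0299]
ee_rot: [3.141, -0.0, 2.829]
ft_force: [0.5, 0.6, -0.6]
finger_gap: 0.487
t 26.75 tcp [ 0.6084 -0.1251  0.0299] yaw 162.1 gap 0.487 F [ 0.5  0.6 -0.6]
row [0.516, -0.81, -0.301, 0.0, -0.0, 1.024]
```

```bash
python3 -m handwheel '[[0,0,-0.08,0,0,0],[0,0,-0.2,0,0,0],[0.03,-0.06,-0.28,0,0,0.06],[0.1,-0.16,-0.3,0,0,0.2],[0.19,-0.3,-0.3,0,0,0.36],[0.28,-0.44,-0.3,0,0,0.52],[0.37,-0.58,-0.3,0,0,0.68],[0.45,-0.7,-0.3,0,0,0.84],[0.5,-0.78,-0.3,0,0,0.96],[0.516,-0.81,-0.3,0,0,0.98]]' -1 30
python3 -m handwheel '[[0,0,0,0,0,0.02],[0,0,0.04,0,0,0.04],[0,0,0.1,0,0,0.04],[0,0,0.16,0,0,0.04],[0,0,0.21,0,0,0.04],[0,0,0.24,0,0,0.04],[0,0,0.25,0,0,0.04],[0,0,0.26,0,0,0.04],[0,0,0.26,0,0,0.04],[0,0,0.26,0,0,0.04]]' -1 30
python3 -c "
from h import *
go(.4235,-.2787,.029,116.2)"
```

```text
t: 27.75
tcp_pos: [0.4212, -0.279, 0.1044]
ee_rot: [-3.141, -0.001, 2.056]
ft_force: [-0.3, 0.6, -2.3]
finger_gap: 0.487
t: 28.75
tcp_pos: [0.4238, -0.2785, 0.0405]
ee_rot: [3.141, 0.001, 2.028]
ft_force: [0.1, 0.2, -2.2]
finger_gap: 0.488
t 28.75 tcp [ 0.4238 -0.2785  0.0405] yaw 116.2 gap 0.488 F [ 0.1  0.2 -2.2]
row [-0.0, -0.001, 0.046, 0.001, 0.002, -0.001]
```

```bash
python3 -m handwheel '[[0,0,0.012,0,0,0],[0,0,0.024,0,0,0],[0,0,0.032,0,0,0],[0,0,0.037,0,0,0],[0,0,0.04,0,0,0],[0,0,0.042,0,0,0],[0,0,0.043,0,0,0],[0,0,0.044,0,0,0],[0,0,0.044,0,0,0],[0,0,0.044,0,0,0]]' -1 30

```

```text
t: 29.75
tcp_pos: [0.4232, -0.278, 0.0298]
ee_rot: [-3.141, -0.0, 2.028]
ft_force: [-3.0, 2.5, 5.9]
finger_gap: 0.486
```

```bash
python3 -m handwheel '[[0,0,0,0,0,0],[0,0,0,0,0,0],[0,0,0,0,0,0],[0,0,0,0,0,0],[0,0,-0.03,0,0,0],[0,0,-0.12,0,0,0],[0,0,-0.26,0,0,0],[-0.02,0,-0.44,0,0,0],[-0.12,0,-0.6,0,0,0],[-0.2,0,-0.68,0,0,0]]' 1 30
python3 - <<'E'
from h import *
snap("wrist","w6a"); p=snap("wrist","w6"); go(.64,.13,.2,156)
cv2.imwrite("pics/w6c.png",cv2.resize(p["img"][80:280,220:420,::-1],(600,600),interpolation=cv2.INTER_CUBIC))
E
```

```text
t: 30.75
tcp_pos: [0.4475, -0.3252, 0.2044]
ee_rot: [3.139, 0.008, 2.028]
ft_force: [0.2, -1.3, -0.1]
finger_gap: 1.001
t 30.85 tcp [ 0.4483 -0.3269  0.204 ] yaw 116.1 gap 0.994 F [ 0.1  0.4 -0.1]
row [1.304, 1.493, 0.008, -0.001, 0.014, -0.887]
```

View pics/w6c.png

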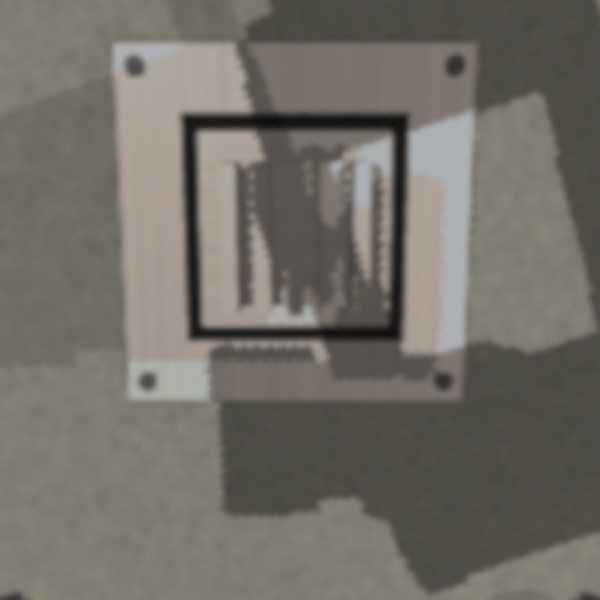

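Square is centred and aligned. Now the long housing on the mat.

```bash
python3 -m handwheel '[[0.05,0.06,0,0,0,-0.04],[0.15,0.18,0,0,0,-0.13],[0.27,0.32,0,0,0,-0.26],[0.4,0.46,0,0,0,-0.4],[0.53,0.61,0,0,0,-0.54],[0.66,0.76,0,0,0,-0.68],[0.78,0.89,0,0,0,-0.8],[0.85,0.97,0,0,0,-0.87],[0.86,0.98,0,0,0,-0.887],[0.86,0.98,0,0,0,-0.887]]' 1 30
python3 -c "
from h import *
go(.633,.124,.2,156)"
```

```text
t: 31.85
tcp_pos: [0.5689, -0.0211, 0.1973]
ee_rot: [-3.14, -0.003, 2.725]
ft_force: [-0.6, -0.4, 0.1]
finger_gap: 1.003
t 31.85 tcp [ 0.5689 -0.0211  0.1973] yaw 156.2 gap 1.003 F [-0.6 -0.4  0.1]
row [0.0, 0.634, -0.012, -0.002, -0.004, 0.004]
```

```bash
python3 -m handwheel '[[0,0.06,0,0,0,0],[0,0.18,0,0,0,0],[0,0.32,0,0,0,0],[0,0.46,0,0,0,0],[0,0.57,0,0,0,0],[0,0.625,0,0,0,0],[0,0.63,0,0,0,0],[0,0.63,0,0,0,0],[0,0.63,0,0,0,0],[0,0.63,0,0,0,0]]' 1 30
python3 - <<'E'
from h import *
p=snap("wrist","w7"); go(.5961,.1405,.0267,156)
cv2.imwrite("pics/w7c.png",cv2.resize(p["img"][80:280,220:420,::-1],(600,600),interpolation=cv2.INTER_CUBIC))
E
```

```text
t: 32.85
tcp_pos: [0.6341, 0.1207, 0.199]
ee_rot: [-3.141, 0.0, 2.722]
ft_force: [0.1, -0.2, 0.1]
finger_gap: 1.0
t 32.9 tcp [0.6342 0.1209 0.1991] yaw 156.0 gap 0.999 F [ 0.5 -0.1 -0.1]
row [0.171, 0.01, 0.69, -0.0, 0.0, -0.0]
```

View pics/w7c.png

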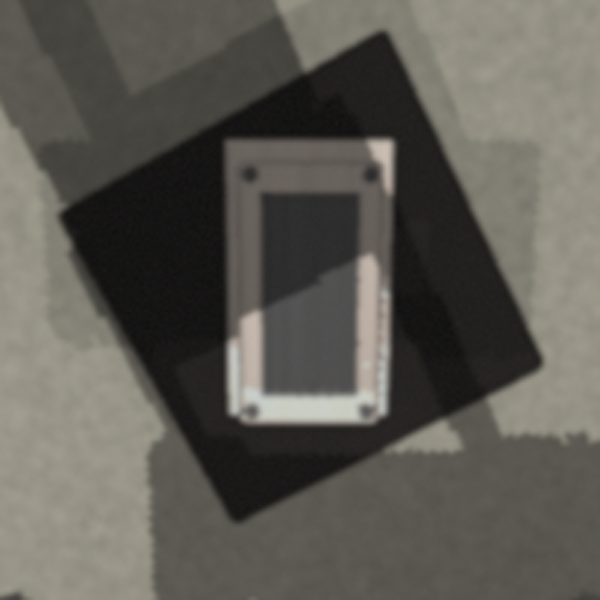

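```bash
python3 - <<'E'
from h import *
import pickle
p=pickle.load(open("w7.pkl","rb")); k=1/3
f=lambda l:[((x+.5)*k-.5+220,(y+.5)*k-.5+80) for x,y in l]
onzs(p,f([(250,174),(371,174),(367,410),(251,411)]),.064)
onzs(p,f([(383,30),(542,362),(237,521),(60,215)]),.012)
E
```

```text
ctr [0.5955 0.1399 0.064 ] yaws [66.0, 156.0, 66.5, 155.5] sides [0.036, 0.0715, 0.0365, 0.0718]
ctr [0.5984 0.1375 0.012 ] yaws [4.1, 94.4, 4.1, 94.3] sides [0.1257, 0.1255, 0.126, 0.1255]
```

```bash
python3 -m handwheel '[[0.08,0.01,0.02,0,0,0],[0.174,0.01,0.08,0,0,0],[0.174,0.01,0.2,0,0,0],[0.174,0.01,0.34,0,0,0],[0.174,0.01,0.48,0,0,0],[0.174,0.01,0.58,0,0,0],[0.174,0.01,0.65,0,0,0],[0.174,0.01,0.685,0,0,0],[0.174,0.01,0.685,0,0,0],[0.174,0.01,0.685,0,0,0]]' 1 30
python3 -m handwheel '[[0,0,0,0,0,0],[0,0,0,0,0,0],[0,0,0,0,0,0],[0,0,0,0,0,0],[0,0,0,0,0,0],[0,0,0,0,0,0],[0,0,0,0,0,0],[0,0,0,0,0,0],[0,0,0,0,0,0],[0,0,0,0,0,0]]' -1 30
python3 -c "
from h import *
go(.6034,-.1255,.10,156)"
```

```text
t: 33.9
tcp_pos: [0.5965, 0.1418, 0.0287]
ee_rot: [3.141, 0.001, 2.724]
ft_force: [0.5, -0.1, -0.2]
finger_gap: 1.0
t: 34.9
tcp_pos: [0.5954, 0.1417, 0.0276]
ee_rot: [-3.141, -0.0, 2.724]
ft_force: [-0.8, -1.1, 1.6]
finger_gap: 0.462
t 34.9 tcp [0.5954 0.1417 0.0276] yaw 156.1 gap 0.462 F [-0.8 -1.1  1.6]
row [-0.463, -0.964, -0.289, -0.001, -0.0, 0.002]
```

```bash
python3 -m handwheel '[[0,0,-0.08,0,0,0],[0,0,-0.2,0,0,0],[-0.03,-0.06,-0.28,0,0,0],[-0.08,-0.18,-0.3,0,0,0],[-0.16,-0.34,-0.3,0,0,0],[-0.24,-0.5,-0.3,0,0,0],[-0.32,-0.66,-0.3,0,0,0],[-0.39,-0.81,-0.3,0,0,0],[-0.44,-0.92,-0.3,0,0,0],[-0.463,-0.962,-0.3,0,0,0]]' -1 30
python3 -m handwheel '[[0,0,0,0,0,0],[0,0,0.04,0,0,0],[0,0,0.1,0,0,0],[0,0,0.16,0,0,0],[0,0,0.21,0,0,0],[0,0,0.24,0,0,0],[0,0,0.25,0,0,0],[0,0,0.25,0,0,0],[0,0,0.25,0,0,0],[0,0,0.25,0,0,0]]' -1 30
python3 -c "
from h import *
go(.6035,-.125,.031,155.9)"
```

```text
t: 35.9
tcp_pos: [0.603, -0.1277, 0.1014]
ee_rot: [-3.141, -0.001, 2.721]
ft_force: [-0.7, 0.4, -3.1]
finger_gap: 0.464
t: 36.9
tcp_pos: [0.6047, -0.1252, 0.0411]
ee_rot: [3.141, 0.002, 2.724]
ft_force: [-0.0, 0.3, -3.6]
finger_gap: 0.462
t 36.9 tcp [ 0.6047 -0.1252  0.0411] yaw 156.1 gap 0.462 F [-0.   0.3 -3.6]
row [0.005, -0.001, 0.04, 0.0, 0.002, 0.004]
```

```bash
python3 -m handwheel '[[0.004,0,0.01,0,0,0.003],[0.004,0,0.02,0,0,0.003],[0.004,0,0.027,0,0,0.003],[0.004,0,0.031,0,0,0.003],[0.004,0,0.034,0,0,0.003],[0.004,0,0.037,0,0,0.003],[0.004,0,0.039,0,0,0.003],[0.004,0,0.041,0,0,0.003],[0.004,0,0.041,0,0,0.003],[0.004,0,0.041,0,0,0.003]]' -1 30

```

```text
t: 37.9
tcp_pos: [0.6028, -0.1244, 0.0316]
ee_rot: [-3.141, -0.0, 2.722]
ft_force: [-4.8, 1.8, 6.7]
finger_gap: 0.463
```

```bash
python3 -m handwheel '[[0,0,0,0,0,0],[0,0,0,0,0,0],[0,0,0,0,0,0],[0,0,0,0,0,0],[0,0,-0.03,0,0,0],[0,0,-0.12,0,0,0],[0,0,-0.26,0,0,0],[-0.02,0,-0.44,0,0,0],[-0.1,0,-0.58,0,0,0],[-0.16,0,-0.66,0,0,0]]' 1 30
python3 - <<'E'
from h import *
snap("wrist","w8a"); p=snap("wrist","w8"); s=snap("scene","s8"); snap("side","d8")
cv2.imwrite("pics/w8c.png",cv2.resize(p["img"][80:280,220:420,::-1],(600,600),interpolation=cv2.INTER_CUBIC))
E
```

```text
t: 38.9
tcp_pos: [0.6421, -0.1416, 0.2003]
ee_rot: [3.141, 0.008, 2.722]
ft_force: [0.4, 0.4, -0.1]
finger_gap: 1.001
```

View pics/w8c.png

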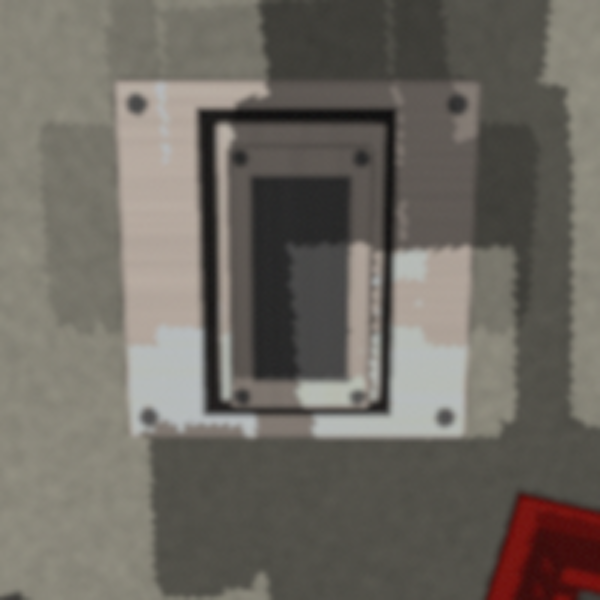

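View pics/s8.png

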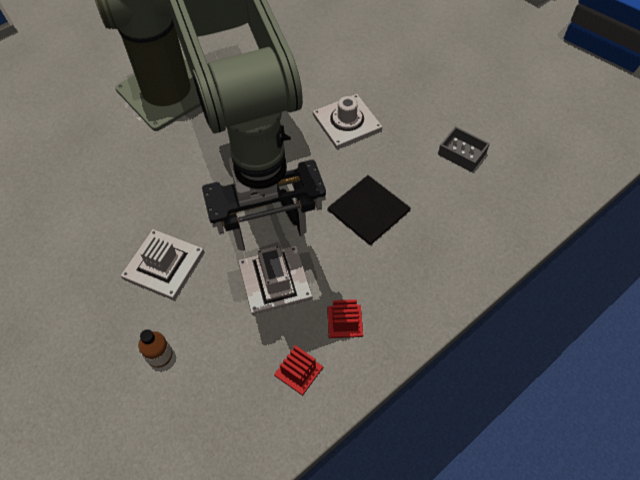

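View pics/d8.png

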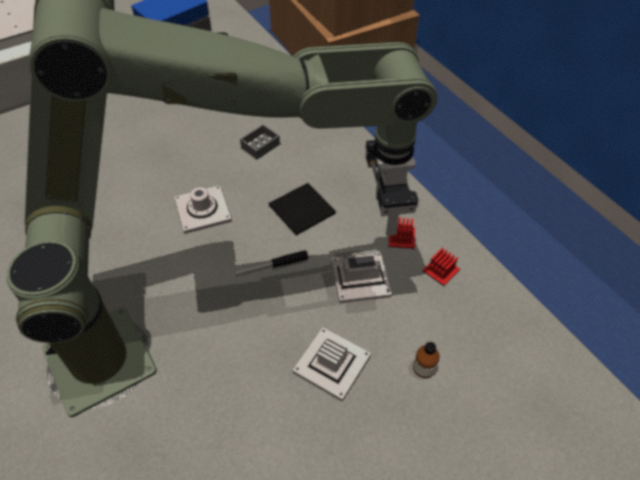

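```bash
python3 - <<'E'
from h import *
import pickle
k=1/3; ff=lambda l:[((x+.5)*k-.5+220,(y+.5)*k-.5+80) for x,y in l]
p=pickle.load(open("w8.pkl","rb"))
onzs(p,ff([(239,158),(361,158),(358,397),(242,397)]),.068)
onzs(p,ff([(137,104),(457,104),(445,417),(149,417)]),.016)
print("flange edges in tool-y: left/right at row 250")
for x,z in [(203,.016),(217,.024),(383,.024),(391,.016)]: print(x,onz(p,ff([(x,250)])[0],z).round(4))
p=pickle.load(open("w6.pkl","rb")); print("square")
onzs(p,ff([(195,128),(397,128),(391,327),(200,327)]),.024)
onzs(p,ff([(135,65),(455,65),(443,381),(148,381)]),.016)
p=pickle.load(open("w4.pkl","rb")); k=220/600; f=lambda l:[((x+.5)*k-.5+220,(y+.5)*k-.5+80) for x,y in l]; print("round")
onzs(p,f([(235,158),(313,172),(338,246),(291,307),(215,291),(188,220)]),.024)
onzs(p,f([(313,24),(453,278),(219,418),(68,182)]),.016)
print(get_obs()["t"])
E
```

```text
ctr [ 0.6033 -0.1256  0.068 ] yaws [65.9, 156.1, 65.9, 155.8] sides [0.036, 0.0719, 0.0364, 0.0719]
ctr [ 0.6035 -0.1267  0.016 ] yaws [65.9, 155.9, 65.9, 155.8] sides [0.1074, 0.1077, 0.1077, 0.1077]
flange edges in tool-y: left/right at row 250
203 [ 0.5849 -0.1543  0.016 ]
217 [ 0.5865 -0.149   0.024 ]
383 [ 0.6096 -0.0973  0.024 ]
391 [ 0.6116 -0.0945  0.016 ]
square
ctr [ 0.4232 -0.2786  0.024 ] yaws [26.1, 115.7, 26.1, 116.1] sides [0.0675, 0.0666, 0.0671, 0.0665]
ctr [ 0.4232 -0.2789  0.016 ] yaws [26.1, 116.1, 26.1, 116.2] sides [0.1075, 0.1078, 0.1073, 0.1077]
round
ctr [0.3769 0.2706 0.024 ] yaws [36.2, 155.9, 98.6, 34.1, 156.1, 97.4] sides [0.0294, 0.0289, 0.0292, 0.0299, 0.0284, 0.0288]
ctr [0.3768 0.2708 0.016 ] yaws [167.2, 77.5, 167.1, 77.2] sides [0.1079, 0.1083, 0.1085, 0.1082]
39.1
```

All three are within about 1 mm of centre and 0.5° in yaw, and the bystanders sit where they did. Handing in.

```bash
python3 - <<'E'
from h import *
import pickle
D=pickle.load(open("D.pkl","rb"))
p=eyes.get_image("side")
a=D["side"]["pic"]["img"].astype(int); b=p["img"].astype(int)
for n,(x0,y0,x1,y1) in {"bottle":(410,338,443,384),"handle":(270,248,312,270),"bin":(238,122,282,160)}.items(): print(n,np.abs(a-b)[y0:y1,x0:x1].mean().round(2))
print(workorder.finish_job(), get_obs()["t"])
E
```

```text
bottle 11.57
handle 16.48
bin 11.32
the job is handed in; nothing more can be done
the job is handed in; nothing more can be done
```

The pixel differences on the bystanders came out larger than I expected, so I'm checking for movement in the saved pictures.

```bash
python3 - <<'E'
import pickle,cv2,numpy as np
D=pickle.load(open("D.pkl","rb")); a=D["side"]["pic"]["img"]; b=pickle.load(open("d8.pkl","rb"))["img"]
for n,(x0,y0,x1,y1) in {"bottle":(410,338,443,384),"handle":(270,248,312,270),"bin":(238,122,282,160),"mat(fixed)":(265,180,340,242)}.items():
    r=cv2.matchTemplate(b[y0-8:y1+8,x0-8:x1+8],a[y0:y1,x0:x1],cv2.TM_CCOEFF_NORMED); _,v,_,l=cv2.minMaxLoc(r); print(n,"shift",l[0]-8,l[1]-8,"score",round(v,3), "fixed-noise",np.abs(a.astype(int)-b)[y0:y1,x0:x1].mean().round(2))
E
```

```text
bottle shift 0 0 score 0.999 fixed-noise 11.46
handle shift 0 0 score 0.894 fixed-noise 16.36
bin shift 0 0 score 0.999 fixed-noise 11.23
mat(fixed) shift 0 0 score 0.999 fixed-noise 10.71
```

I moved all three housings to their matching plates and handed the job in at about 39 s. The long housing was parked, released and standing, on the mat, about 4 mm from its centre, on the way. The round housing first landed about 2 mm off, so I regripped it and corrected that.

The last wrist-camera measurements, all made before hand-in, show where each housing stands relative to its plate:

| Housing | Distance from inlay centre | Turn error |
|---|---|---|
| Round | about 0.2 mm | any yaw allowed |
| Square | about 0.3 mm | under 0.5° |
| Long | about 1.1 mm | under 0.5° |

- **Robot at hand-in:** the gripper was open and clear, with the tool tip about 0.2 m up.
- **Forces:** the highest reading I saw, at the end of a move, was about 16 N, when the round housing first touched down.
- **Bystanders:** a raw pixel comparison came back with differences of 11 to 16 levels, larger than I expected. The fixed mat differed by about 11 too, so most of this looks like a lighting change. Matching the saved side views, which I ran after hand-in, put the bottle, bin and screwdriver handle at zero shift. The screwdriver match was weaker (0.89 against 0.999), which I put down to the arm's shadow beside it.
- **Red look-alikes:** I didn't touch them, and they look unmoved in the final pictures.
- **Camera disagreement:** the fixed cameras and the wrist camera disagreed by up to about 3 mm, roughly what the 2 mm calibration allows. For the final placements I used the wrist camera.

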